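# Put the ring clamp away in the jeweller's tool case

## Robot

A 7-joint arm with a two-finger parallel gripper is mounted at the origin on the work surface. World frame = base frame: x ahead of the robot, y to its left, z up, the work surface at z = 0. Lengths are in mm, angles in rad, forces in N, time in s.
With the tool pointing down it reaches from about 350 to 775 mm from the base axis. Payload 3.1 kg.
Tool frame: the origin (TCP) lies at the very end of the fingers, on their centre line; the grasp point (between the pads) lies 19 mm behind it; z points along the fingers, y is the line along which they close (so a half turn about z gives the same grasp; the last joint's range is limited). The gripper opens to 85 mm and grips with 20 to 120 N. Pads are 22 mm wide; open, the fingers measure 114 mm over their backs; the gripper's body (76 mm by 85 mm) begins 54 mm behind the grasp point. The pads swing forward as they close: fully open they stand 13 mm farther back than shut.
Start: joints at [1.243, 0.311, 0.014, 1.512, -0.004, 1.319, -0.027], TCP at [155.091, -527.698, 206.704] pointing down, gripper open.
Joint ranges: [-2.7, 2.7], [-0.3, 1.91], [-1.27, 1.3], [0.12, 2.57], [-1.44, 4.58], [0.2, 2.03], [-3.05, 3.05]. Speed limits (rad/s): [2.79, 2.79, 3.14, 3.14, 3.14, 3.14, 3.14].

## Interface

Orientations are given as a rotation vector (axis times angle).
In Python, from cell import manip, solver, vision, job, spot_in, place_of gives the robot as it stands. Calls block until the motion is done:
- manip.goto(position, orientation): joint-space move of the TCP to a pose.
- manip.servo_line(position, rate=150, attitude=None, contact_N=None): straight line of the TCP; attitude=None keeps the orientation; rate is the mean speed in mm/s. With contact_N (N) it stops when the force on the tool has changed by that much, and returns True; else False.
- manip.movej(angles): joint-space move.
- manip.gripper_open() and manip.grasp(): open the fingers fully, or close them until they stop; the grip force is fixed at half the most.
- manip.sleep(seconds).
- solver.solve_ik(position, orientation): joint angles nearest the present ones, or None.
- manip.get_state(): the state.
- vision.grab_frame(name): name is "scene" or "top" or "wrist"; returns (picture, depth): 400x640x3 uint8, blue, green, red; 400x640 float32, mm along the optical axis (not along the pixel's ray), 0 where there is no reading.
- vision.camera_params(name): a dict with "camera_matrix" (3x3 intrinsics, pixels), "position" and "orientation" of the camera in the world; the wrist camera has in their place "T_tool_cam" (4x4, takes a point from camera to tool coordinates, whose origin is the TCP and whose axes are the flange's). Camera axes: x right, y down, z forward; pixel columns grow to the right and rows downward; lengths in mm; the calibration is good to about 2 mm. A picture is of the moment at which its call begins: read the wrist's pose just before it. camera_params takes no time and is no camera call.
A pose or a line that the arm cannot do raises manip.MotionError and nothing moves.
- job.close_job(): hands the job in; it is judged then, once.
Trained networks look in the newest picture that a camera, given by its name, has taken for a name from the list of things; names that differ only in an ending like _2 or _b are one class to them, and where a whole thing is asked for, a point or a joint stands for the part that bears it (a point fixed in the world has none). Each returns a list of dicts, best first, with "score" (0 to 1); they miss things now and then, are a little off and sometimes report something else, mostly with a low value. They report only what shows in the picture. A call takes as long as a camera call. They do not tell look-alikes from the thing itself.
- spot_in(name, camera): "xy" ([column, row] as shares, 0 to 1, of the picture: columns of its width, rows of its height, amid what is visible of it).
- place_of(name, camera): "xy" ([column, row] as shares, 0 to 1, of the picture: columns of its width, rows of its height: a listed point, or the origin of a listed thing).
The state is a dict: "t": time; "joint_pos": joint angles; "qd": joint speeds; "effort": joint torques, N m; "tcp_pos": TCP position; "tool_rot": TCP orientation; "wrist_force": force on the tool from outside, world axes, zero at the start; "wrist_torque": the same for the moment, N m; "finger_gap": finger opening in mm; "gripper_force": force on a finger pad.
Only numpy, scipy, OpenCV 4.12 (cv2) and the standard library are available. Lean on these libraries where they do the work, as an engineer would, in place of code of your own. Each camera call takes 0.05 s, during which the arm holds its last target. There are 200 camera calls.

## Task

Lift the lid of the wooden tool case by its front pull and leave it standing up, propped on its stiff hinge. Lay the wooden ring clamp (the long two-jawed one with the brass band, not the cone, the steel block or the hammer) down inside the case and let go of it, then lower the lid fully shut without slamming it.

Things in the scene. Friction and masses are not known exactly. Their poses are not given: they have to be found in the camera images.
- lid (a joint): Lid angle, rad: 0 shut, 1.57 upright, stop 1.75; starts at 0 to 0.2. Stiff hinge: it stays where left; 3 N at the pull lifts it, 1 to 2 N lowers it. Hinge line: along y of the case at its far top edge, 85 mm along +x and 64.5 mm above case_in. Dark wooden board 170 (front to hinge) x 200 x 10 mm, underside level with the hinge line; opening swings its front edge up and back to +x.
- lid_pull (a point): Point to pinch on the lid's pull: light-wood tongue 22 mm wide (y), 10 thick, standing 50 out from the middle of the lid's front edge, in its plane. Point: 32 mm out from the edge, mid-thickness: 202 mm from the hinge line, 5 above the lid's underside. Turns with the lid: x to the hinge, z out of its top face. 75 mm above the bench when shut (level), 272 when upright (points up).
- case_in (a point): Dark wooden tool case with brass corners, fixed to the bench: outside 170 (x) x 200 (y) x 70 mm high, walls and floor 6 mm, inside 158 x 188 x 64. The point is the centre of its inner floor, 6 mm above the bench; z up, +x from the front (pull side, towards the robot) to the hinge side. Turned by up to 0.25 rad.
- clamp_center (a point): Centre of the loose wooden ring clamp: two light-wood jaws, brass band round the middle, dark wedge out of the +x end, lying flat on the bench. 110 mm long (x; 119 with the wedge), 25 wide (y; 27 at the band), 22 high (z up), 40 to 90 g. Point: mid-jaws, 11 mm above the underside. Bystanders: an upright wooden cone 66 mm high, a flat steel block 65 x 65 x 22, a hammer.
Mind the look-alikes: they are no part of the job. Leave any green or pink look-alike of the part that bears clamp_center alone.

How it is judged:
By the outcome, as a careful person would: the job done as asked, in the order asked, and still so for the second after the job is handed in, with the robot touching nothing.
It also fails if it takes over 72 s, if anything falls off the work surface, if the arm or the gripper's body presses on something with over 40 N, if the wrist force passes 120 N, or if a joint passes its speed limit or range.

## Working session

There is one attempt and no reset: what is moved stays moved. The work goes in short steps, each a Python script; the robot and the scene stay as the last script left them, time stands still between calls to the robot, and variables do not carry over. Pictures are saved under pics/ and viewed, at most 10 in all, crops included, and the job is handed in when it is done.

```bash
mkdir -p pics; ls
python3 - <<'E'
from cell import *
import cv2,numpy as np
for c in("top","scene"):
    im,d=vision.grab_frame(c); cv2.imwrite(f"pics/{c}0.png",im); np.save(f"pics/{c}0.npy",d)
    p=vision.camera_params(c); print(c,p)
    for n in("lid_pull","case_in","clamp_center"):
        print(n,[(round(r["score"],2),np.round(np.array(r["xy"])*[640,400],1)) for r in place_of(n,c)])
print(manip.get_state())
E
```

```text
pics
top {'camera_matrix': array([[454.18226784,   0.        , 317.22520681],
       [  0.        , 454.18226784, 194.90934547],
       [  0.        ,   0.        ,   1.        ]]), 'position': array([ 372.72997542,  -69.78082766, 1125.39338937]), 'orientation': array([-2.13748392,  2.1945893 , -0.1461613 ])}
lid_pull [(0.98, array([210.4, 203. ]))]
case_in []
clamp_center [(0.89, array([385.5, 279.7])), (0.73, array([310.5, 215.2])), (0.71, array([315. , 154.2])), (0.62, array([356.4, 221.7]))]
scene {'camera_matrix': array([[455.62165443,   0.        , 321.40769446],
       [  0.        , 455.62165443, 199.61967731],
       [  0.        ,   0.        ,   1.        ]]), 'position': array([1110.58217617, -152.42027692,  767.29051435]), 'orientation': array([-1.82525711, -1.71275426,  0.65393497])}
lid_pull [(0.66, array([444.7, 183.9]))]
case_in []
clamp_center [(0.93, array([334.1, 213.5])), (0.89, array([250., 167.])), (0.65, array([276.8, 210.2])), (0.57, array([328.9, 277.3]))]
{'t': 0.4, 'joint_pos': array([ 1.24330477,  0.31102378,  0.01398809,  1.51174916, -0.00439109,
        1.31918587, -0.02718979]), 'qd': array([ 0.00307464, -0.00162049, -0.00042147, -0.00132394, -0.00076364,
       -0.00103657,  0.00033473]), 'effort': array([-6.46886529e-04, -3.79325044e+01,  1.45431287e-01, -2.30488282e+01,
        1.21556420e-02,  5.23618408e-03,  2.16575067e-06]), 'tcp_pos': array([ 155.05324927, -527.58076121,  206.53496604]), 'tool_rot': array([-3.10922838e+00, -4.47500905e-01,  1.32880041e-04]), 'wrist_force': array([0.66999426, 0.00282521, 0.27282379]), 'wrist_torque': array([ 0.00324969,  0.00738977, -0.01209416]), 'gripper_force': 0.0, 'finger_gap': 85.25038508417514}
```

View pics/top0.png

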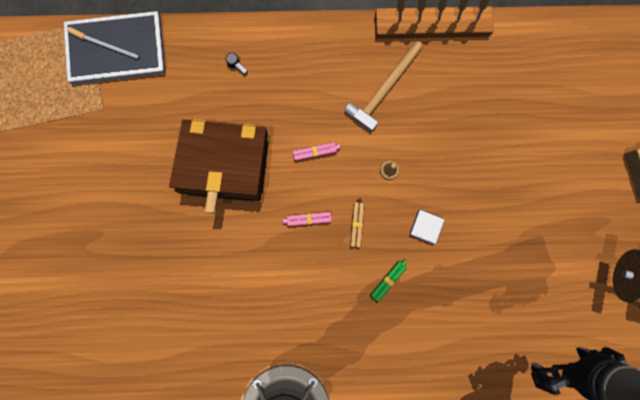

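View pics/scene0.png

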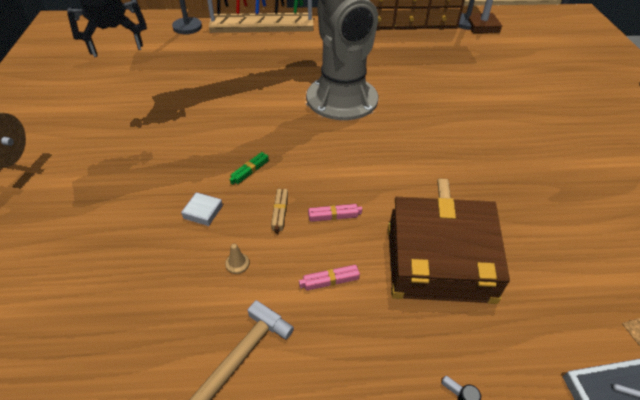

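Clamp-like candidates in the top view are green (388,281), pink (315,152), pink (308,218) and light wood with a brass band (357,223). I choose (357,223). The case is at about (220,160), with its pull at (211,200) pointing towards the robot.

```bash
cat > h.py <<'E'
from cell import *
import cv2,numpy as np
from scipy.spatial.transform import Rotation as R
def campose(c):
    p=vision.camera_params(c)
    if c!="wrist": return p["camera_matrix"],R.from_rotvec(p["orientation"]).as_matrix(),np.array(p["position"])
    s=manip.get_state(); T=p["T_tool_cam"]; Rt=R.from_rotvec(s["tool_rot"]).as_matrix()
    return p["camera_matrix"],Rt@T[:3,:3],Rt@T[:3,3]+s["tcp_pos"]
def cloud(c,d=None):
    K,Rm,t=campose(c); im=None
    if d is None: im,d=vision.grab_frame(c)
    v,u=np.mgrid[:400,:640]
    ray=np.stack([(u-K[0,2])/K[0,0],(v-K[1,2])/K[1,1],np.ones_like(u)],-1)
    P=(ray*d[...,None])@Rm.T+t; P[d<=0]=np.nan
    return im,P
def down(yaw):  # tool z down, tool x along yaw
    c,s=np.cos(yaw),np.sin(yaw)
    return R.from_matrix(np.array([[c,s,0],[s,-c,0],[0,0,-1]])).as_rotvec()
E
python3 - <<'E'
from h import *
im=cv2.imread("pics/top0.png"); _,P=cloud("top",np.load("pics/top0.npy"))
cv2.imwrite("pics/crop.png",cv2.resize(im[185:265,270:430],None,fx=5,fy=5,interpolation=2))
# clamp
z=P[...,2]; m=np.zeros(z.shape,bool); m[190:258,343:372]=1; print("bench z",np.nanmedian(z[260:275,300:340]))
q=P[m&(z>10)&(z<40)]; print("clamp n",len(q),np.percentile(q[:,2],[10,50,90]),cv2.minAreaRect(q[:,:2].astype(np.float32)))
# case
m[:]=0; m[105:222,160:280]=1
q=P[m&(z>55)]; print("lid",len(q),np.percentile(q[:,2],[1,50,99]))
hsv=cv2.cvtColor(im,cv2.COLOR_BGR2HSV)
r=cv2.minAreaRect(q[:,:2].astype(np.float32)); print(r,cv2.boxPoints(r))
A=np.c_[q[:,:2],np.ones(len(q))]
for _ in range(3):
    co=np.linalg.lstsq(A,q[:,2],rcond=None)[0]; e=abs(A@co-q[:,2]); k=e<4; A,q=A[k],q[k]
print("plane",co,np.arctan(np.hypot(*co[:2])),np.arctan2(co[1],co[0]),len(q))
r=cv2.minAreaRect(q[:,:2].astype(np.float32)); print(r)
for (u,v) in [(211,183),(210,203),(209,208),(181,122),(266,127),(172,187),(250,199)]: print((u,v),P[v,u])
E
```

```text
bench z -0.9049670240126488
clamp n 488 [17.18199693 20.24825588 23.20430555] ((437.26904296875, -184.03115844726562), (25.85906982421875, 118.78497314453125), 83.19435119628906)
lid 6657 [ 64.21060001  95.03753283 116.33103586]
((572.41259765625, 141.12181091308594), (200.34799194335938, 222.5780792236328), 83.00918579101562) [[449.75873   55.237556]
 [670.68207   28.14753 ]
 [695.06647  227.00607 ]
 [474.14313  254.0961  ]]
plane [-1.63149623e-01  2.53327322e-02  1.87656131e+02] 0.16362849725222825 2.9875497645234885 4418
((570.5084228515625, 141.40966796875), (200.2082977294922, 218.3438720703125), 82.9930191040039)
(211, 183) [528.57054498 152.59496076 107.99379363]
(210, 203) [482.21294797 152.69763038 117.49113991]
(209, 208) [470.97150241 154.59389609 118.85860682]
(181, 122) [703.10261155 251.89315485   0.87044443]
(266, 127) [663.72803965  29.80006075  77.61469343]
(172, 187) [522.14899334 241.1099603  104.74964143]
(250, 199) [498.44287141  74.85135869  34.53892081]
```

View pics/crop.png

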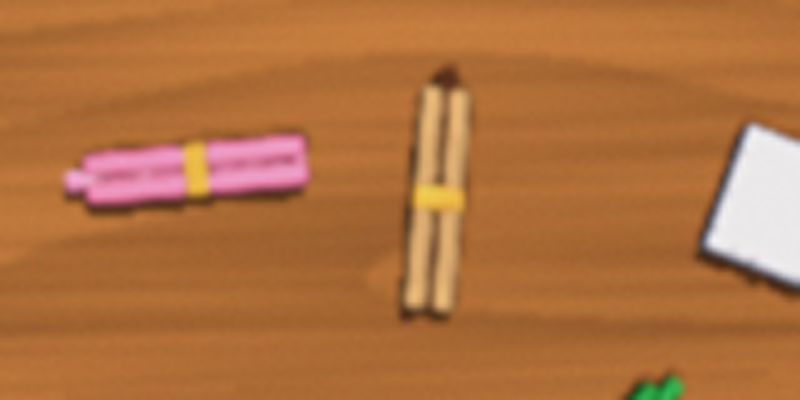

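The crop confirms the two-jawed light-wood clamp with a brass band and its wedge towards +x, jaw centre at about (357,223). The pink and green ones are decoys. Next I plan the arc.

```bash
cat >> h.py <<'E'
CY=-0.122; ex=np.array([np.cos(CY),np.sin(CY),0]); ez=np.array([0,0,1.]); H=np.array([679,128,70.5])
def tool(yaw,tilt=0): # tilt>0: fingers lean forward (+ex)
    ey=np.cross(ez,ex); return (R.from_rotvec(-tilt*ey)*R.from_rotvec(down(yaw)))
def pull(th): return H+202*(-ex*np.cos(th)+ez*np.sin(th))+5*(ex*np.sin(th)+ez*np.cos(th))
def pose(th,yaw,tilt=0,back=0): # TCP such that grasp point at pull; back: retreat along tool
    r=tool(yaw,tilt); return pull(th)+r.apply([0,0,19-back]),r.as_rotvec()
E
python3 - <<'E'
from h import *
print(vision.camera_params("wrist")["T_tool_cam"].round(2))
for yaw in(CY,CY+np.pi):
  print("yaw",yaw,"clamp",solver.solve_ik([432.8,-183.5,4],down(yaw)))
  for th in(.0,.17,.8,1.57):
    for tilt in(-.4,0,.4,.8,1.2):
      p,r=pose(th,yaw,tilt); q=solver.solve_ik(p,r); b=solver.solve_ik(*pose(th,yaw,tilt,60))
      print(th,tilt,None if q is None else q.round(2),b is not None)
E
```

```text
[[   0.     -0.95   -0.31   81.78]
 [   1.      0.      0.     -0.82]
 [  -0.     -0.31    0.95 -168.49]
 [   0.      0.      0.      1.  ]]
yaw -0.122 clamp [ 0.59569528  0.39570349 -0.28419351  1.97107826  0.15198625  0.79495889
 -1.46722988]
0.0 -0.4 [ 0.23  0.77 -0.78  1.46  0.29  1.45 -2.26] True
0.0 0 [ 0.27  0.48 -0.81  1.83  0.41  1.01 -2.39] True
0.0 0.4 [-1.03  0.19  0.57  2.21  0.27  0.45 -2.4 ] True
0.0 0.8 [-0.95  0.22  0.2   2.48  1.78  0.56  2.17] True
0.0 1.2 None False
0.17 -0.4 [ 0.24  0.74 -0.81  1.42  0.28  1.52 -2.26] True
0.17 0 [ 0.32  0.46 -0.87  1.78  0.39  1.09 -2.38] True
0.17 0.4 [-1.03  0.13  0.57  2.16  0.29  0.56 -2.39] True
0.17 0.8 [-1.11  0.13  0.38  2.46  1.58  0.54  2.42] True
0.17 1.2 None False
0.8 -0.4 [ 0.18  0.77 -0.81  1.06  0.29  1.82 -2.22] True
0.8 0 [ 0.38  0.52 -1.01  1.46  0.44  1.4  -2.34] True
0.8 0.4 [ 0.62  0.28 -1.23  1.84  0.63  0.97 -2.55] True
0.8 0.8 None True
0.8 1.2 [-0.83  0.15  0.01  2.49  1.96  0.94  2.07] True
1.57 -0.4 None False
1.57 0 [ 0.14  0.73 -0.81  0.9   0.51  1.67 -2.16] True
1.57 0.4 [ 0.37  0.49 -1.    1.43  0
[... 584 characters left out ...]
 1.77  0.51  1.14  0.66] True
0.17 0.4 [ 0.3   0.22 -0.89  2.12  0.7   0.68  0.38] True
0.17 0.8 [-0.26  0.16 -0.54  2.43  1.6   0.67 -0.71] True
0.17 1.2 None False
0.8 -0.4 [ 0.21  0.79 -0.89  1.06  0.34  1.84  0.88] True
0.8 0 [ 0.35  0.5  -0.96  1.46  0.41  1.39  0.83] True
0.8 0.4 [ 0.28  0.16 -0.78  1.85  0.43  0.89  0.75] True
0.8 0.8 [ 0.31  0.01 -0.92  2.19  1.11  0.57 -0.01] True
0.8 1.2 [-0.31  0.18 -0.53  2.47  1.96  1.03 -1.02] True
1.57 -0.4 None False
1.57 0 [ 0.19  0.78 -0.97  0.9   0.62  1.71  0.93] True
1.57 0.4 [ 0.33  0.46 -0.92  1.43  0.65  1.14  0.78] True
1.57 0.8 [-0.15  0.17 -0.28  1.87  0.88  0.56  0.4 ] True
1.57 1.2 [ 0.52  0.52 -1.26  2.16  2.09  1.1  -0.56] True
```

```bash
cat >> h.py <<'E'
Y=CY+np.pi
def st(tag=""):
    s=manip.get_state(); print(tag,"t%.1f"%s["t"],s["tcp_pos"].round(1),"F",s["wrist_force"].round(1),"gap %.1f gf %.1f"%(s["finger_gap"],s["gripper_force"])); return s
tl=lambda th: 0.4-0.35*np.clip(th/1.57,0,1)
def arc(a,b,n,rate=120):
    for th in np.linspace(a,b,n+1)[1:]:
        p,r=pose(th,Y,tl(th)); manip.servo_line(p,rate=rate,attitude=r); st("th%.2f"%th)
E
python3 - <<'E'
from h import *
th=.164
p,r=pose(th,Y,tl(th),70); manip.goto(p,r); st()
p,r=pose(th,Y,tl(th)); print(manip.servo_line(p,rate=100,contact_N=8)); st()
manip.grasp(); st("grasped")
E
```

```text
t3.0 [464.6 153.2 156.1] F [ 0.9 -0.5  0.5] gap 85.5 gf 0.0
False
 t3.9 [489.  151.6  91.1] F [ 1.2 -0.9 -0.6] gap 85.1 gf 0.0
grasped t4.5 [488.7 152.1  90.9] F [-0.8  1.7  1.1] gap 19.3 gf 58.6
```

Run:
```python
from h import *
arc(.164,1.57,9)
im,P=cloud("scene"); cv2.imwrite("pics/s1.png",im)
```

```text
th0.32 t4.9 [496.9 151.1 120.9] F [ 2.8  2.6 -1. ] gap 19.3 gf 58.9
th0.48 t5.3 [509.8 149.5 149.2] F [ 6.7  3.7 -3.9] gap 19.1 gf 58.8
th0.63 t5.7 [526.5 147.5 174.7] F [ 8.4  3.7 -6.6] gap 19.1 gf 58.9
th0.79 t6.1 [545.8 145.1 196.8] F [ 8.2  3.2 -8.5] gap 18.6 gf 58.9
th0.95 t6.5 [569.3 142.3 215.8] F [ 6.5  3.8 -7.5] gap 17.9 gf 58.8
th1.10 t7.0 [594.6 139.2 231.2] F [ 4.3  4.1 -7.9] gap 17.1 gf 60.5
th1.26 t7.4 [623.1 135.8 242.7] F [ 4.9  4.6 -9.2] gap 16.9 gf 58.7
th1.41 t7.8 [652.7 132.2 249.6] F [ 2.6  5.5 -8.4] gap 15.6 gf 58.6
th1.57 t8.2 [684.3 125.8 254. ] F [-0.5 -0.3  0.2] gap 0.1 gf 0.0
```

View pics/s1.png

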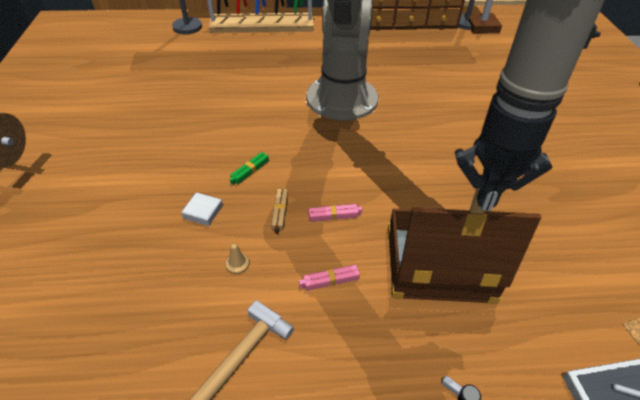

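The lid is lifted to near upright, but the fingers slipped off the pull at about (483,200). Next I measure the lid angle.

```bash
cat >> h.py <<'E'
def lid(c="scene",hull=130):
    im,P=cloud(c); q=P.reshape(-1,3)-H; X=q@ex; Yc=q@np.cross(ez,ex); Z=q[:,2]
    m=(abs(Yc)<95)&(abs(Yc)>35)&(Z>10)&(np.hypot(X,Z)<185)&(X>-175)
    X,Z=X[m],Z[m]
    th=np.arctan2(Z,-X); t0=np.median(th)
    # top face at offset 10
    d=np.polyfit(Z,X,1); print(c,"n",m.sum(),"th med %.3f"%t0,"slope th %.3f"%(np.pi/2+np.arctan(d[0])),"X at Z=0 %.1f"%d[1],"zmax",np.percentile(Z,99)+H[2]); return im,P
E
python3 - <<'E'
from h import *
lid()
im,P=cloud("scene")
# light-wood tongue points: column y around centre
q=P-H; X=q@ex; Yc=q@np.cross(ez,ex); Z=P[...,2]
hsv=cv2.cvtColor(im,cv2.COLOR_BGR2HSV)
m=(abs(Yc)<40)&(Z>225)&(abs(X)<70)&(hsv[...,2]>110)
v,u=np.nonzero(m); print(len(v)); 
for a in np.array([X[m],Yc[m],Z[m],u,v]).T[::max(1,len(v)//25)]: print(a.round(0), end=' ')
cv2.imwrite("pics/s1c.png",cv2.resize(im[130:280,400:560],None,fx=4,fy=4,interpolation=2))
E
```

```text
scene n 5293 th med 1.507 slope th 1.439 X at Z=0 6.9 zmax 240.4654914407757
331
[-22. -34. 559. 524.   7.] [ -4.  39. 552. 597.  24.] [-19. -34. 515. 511.  47.] [ 11.  28. 516. 576.  63.] [-15. -37. 482. 500.  75.] [  8. -32. 488. 510.  82.] [ 10.  31. 489. 568.  84.] [ 18. -23. 489. 521.  86.] [ 15.  27. 489. 566.  87.] [ 18.  24. 489. 564.  88.] [ 25. -13. 491. 532.  89.] [ 27. -16. 490. 530.  90.] [ 25.  11. 491. 555.  90.] [ 28. -15. 490. 531.  91.] [ 27.  -1. 490. 544.  91.] [ 26.  13. 490. 557.  91.] [ 28.  -7. 489. 538.  92.] [ 28.   6. 490. 551.  92.] [ 28.  -5. 488. 540.  93.] [ 18.  27. 483. 564.  93.] [ 18.  29. 451. 555. 116.] [  6.  39. 392. 542. 149.] [ 12.  35. 332. 524. 185.] [-24. -10. 259. 472. 201.] [-23. -39. 239. 450. 209.] [-24.  31. 239. 495. 211.]
```

View pics/s1c.png

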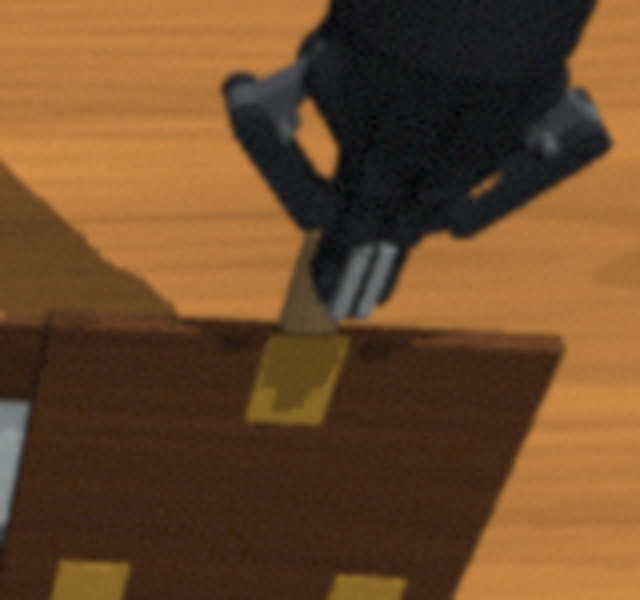

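The lid rests at about 1.42 rad, with the closed fingers just behind the pull. I back off and nudge it to about 1.56 from the front side, gently, using the pull.

```bash
cat >> h.py <<'E'
def XZ(X,z,yc=0): p=H+ex*X+np.cross(ez,ex)*yc; p[2]=z; return p
E
python3 - <<'E'
from h import *
manip.servo_line(XZ(5,318)); 
r=tool(Y,0.05).as_rotvec()
manip.servo_line(XZ(-65,318),attitude=r)
print(manip.servo_line(XZ(-65,262),contact_N=8)); st()
print(manip.servo_line(XZ(-12,262),rate=60,contact_N=25)); st()
manip.servo_line(XZ(-60,262)); st(); lid(); lid("top")
E
```

```text
False
 t10.1 [615.2 135.7 261.9] F [-0.5  1.  -0.1] gap -0.2 gf 0.0
False
 t11.1 [667.9 129.7 263. ] F [-0.5  0.1  3.6] gap -0.2 gf 1.2
 t11.6 [620.  134.6 261.9] F [ 0.5 -0.6 -0.3] gap -0.3 gf 0.0
scene n 4674 th med 1.633 slope th 1.564 X at Z=0 6.9 zmax 241.1264031413026
top n 711 th med 1.550 slope th 1.597 X at Z=0 -4.4 zmax 241.88873687311616
```

Run:
```python
from h import *
manip.servo_line(XZ(-120,290)); manip.gripper_open()
yaw=-0.119+np.pi
manip.goto([432.8,-183.5,120],down(yaw)); manip.sleep(.2); s=st()
im,P=cloud("wrist"); cv2.imwrite("pics/w.png",im)
z=P[...,2]; b=np.nanmedian(z[abs(z)<8]); print("bench",b)
m=(abs(P[...,0]-435)<85)&(abs(P[...,1]+183)<35)&(z>b+12)&(z<40)
n,l,stt,c=cv2.connectedComponentsWithStats(m.astype(np.uint8)); i=1+np.argmax(stt[1:,4]); q=P[l==i]
print(len(q),np.percentile(q[:,2],[5,50,95]),cv2.minAreaRect(q[:,:2].astype(np.float32)))
print([(r["score"],np.array(r["xy"])*[640,400]) for r in place_of("clamp_center","wrist")])
```

```text
t14.7 [ 433.9 -182.5  120.5] F [ 0.3 -0.2  1. ] gap 85.2 gf 0.0
bench 1.3750141732700456
4212 [19.98438679 22.78732429 24.29845669] ((437.302978515625, -183.2548828125), (25.946252822875977, 118.65288543701172), 83.10612487792969)
[(0.97, array([197.312,   6.72 ])), (0.96, array([462.784, 185.68 ])), (0.91, array([444.096, 348.88 ])), (0.67, array([318.528, 177.68 ]))]
```

View pics/w.png

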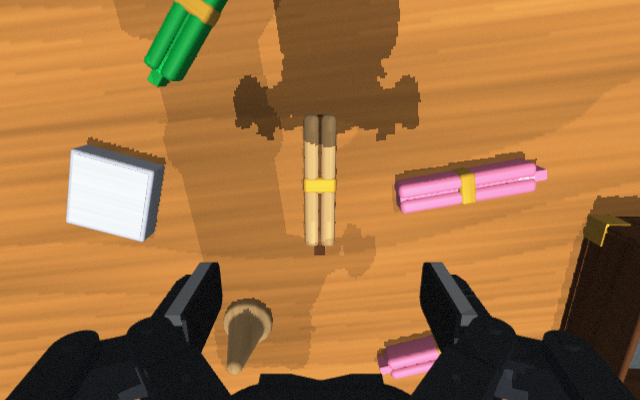

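Wrist view: the wood clamp is at (320,180), and the pink look-alike's near end at (397,190) is only about 60 mm to the side. I grasp with a small offset (−x, −y) so the open fingers clear it.

Run:
```python
from h import *
yaw=-0.1203+np.pi; cx=np.array([np.cos(yaw),np.sin(yaw),0])*-1; cy=np.cross(ez,cx)
g=np.array([432.8,-182.9,0])-12*cx-8*cy
r=down(yaw)
manip.servo_line(g+[0,0,60],attitude=r)
print(manip.servo_line(g+[0,0,5],rate=80,contact_N=6)); st()
manip.grasp(); st("g")
manip.servo_line([g[0],g[1],200]); st("up")
im,_=cloud("wrist"); cv2.imwrite("pics/w2.png",im)
```

```text
False
 t16.2 [ 420.4 -189.4    5.2] F [-0.8 -1.  -0.3] gap 85.2 gf 0.0
g t16.9 [ 419.9 -189.4    5. ] F [ 1.3 -0.4  0.3] gap -0.2 gf 0.0
up t18.4 [ 419.2 -189.2  199.2] F [-0.8 -0.7 -0.6] gap 0.0 gf 0.0
```

View pics/w2.png

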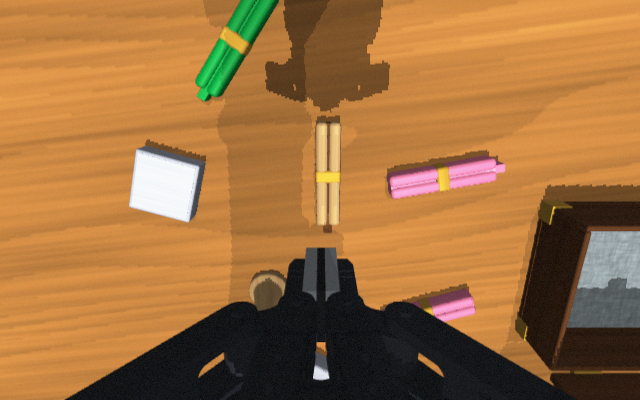

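The grasp missed: the fingers are shut at (320,280) and the clamp is still on the bench at (328,175). I re-measure it.

```bash
cat >> h.py <<'E'
def clamp(lo=12,hi=40,c0=(437,-184)):
    im,P=cloud("wrist"); z=P[...,2]; b=np.nanmedian(z[abs(z)<8])
    m=(abs(P[...,0]-c0[0])<80)&(abs(P[...,1]-c0[1])<38)&(z>b+lo)&(z<hi)
    n,l,stt,c=cv2.connectedComponentsWithStats(m.astype(np.uint8)); i=1+np.argmax(stt[1:,4]); q=P[l==i]
    r=cv2.minAreaRect(q[:,:2].astype(np.float32)); print("bench %.1f"%b,len(q),np.percentile(q[:,2],[5,50,95]),r); return im,P,q
E
python3 - <<'E'
from h import *
im,P,q=clamp()
# finger tip location seen in wrist depth (fingers shut), tool frame z
s=manip.get_state(); Rt=R.from_rotvec(s["tool_rot"]).as_matrix()
t=(P-s["tcp_pos"])@Rt
for v in (250,255,260,270,285,300,320): print(v,t[v,312].round(1),t[v,325].round(1))
print(manip.get_state()["joint_pos"].round(2), s["tool_rot"])
E
```

```text
bench 1.4 2581 [19.9219455  22.72771315 24.38335551] ((437.16265869140625, -182.9156036376953), (26.16305160522461, 117.9449234008789), 83.0682373046875)
250 [ 11.1  -2.6 -34. ] [ 10.9   3.  -33.7]
255 [ 10.5  -2.5 -37.4] [ 10.8   2.9 -38. ]
260 [ 10.4  -2.4 -41.6] [ 10.2   2.9 -41.3]
270 [ 10.5  -2.2 -49.7] [ 10.2   2.8 -49.2]
285 [ 10.5  -2.  -60.1] [ 10.    2.7 -59.3]
300 [ 10.8  -1.8 -69.5] [  7.3   2.7 -64.4]
320 [  9.6  -1.6 -78.1] [ -1.    2.7 -64.5]
[ 1.2   0.24 -0.96  1.73  0.21  1.28  1.64] [-1.88497065e-01 -3.13433678e+00 -1.53021907e-03]
```

The clamp hasn't moved, and wrist depth shows the shut fingertips about 30 mm short of the reported TCP. That fits both the miss and the pull slipping out. I confirm it with a light touch on bare bench.

Run:
```python
from h import *
r=manip.get_state()["tool_rot"]
manip.servo_line([415,-240,40]); 
manip.servo_line([415,-240,2],rate=120,contact_N=5)
print(manip.servo_line([415,-240,-40],rate=25,contact_N=4)); s=st("touch")
manip.servo_line([s["tcp_pos"][0],s["tcp_pos"][1],40]); st()
```

```text
True
touch t21.3 [ 414.9 -239.9  -24.5] F [-0.1 -0.1  5.5] gap 0.0 gf 2.6
 t21.9 [ 414.3 -240.    39.5] F [ 0.  -0.2 -0.1] gap 0.0 gf 0.0
```

Confirmed: the fingertips end 24.5 mm short of the reported TCP. I apply that offset and regrasp.

```bash
cat >> h.py <<'E'
TIP=24.5   # real fingertip is this far behind the reported TCP
def pose(th,yaw,tilt=0,back=0):
    r=tool(yaw,tilt); return pull(th)+r.apply([0,0,19+TIP-back]),r.as_rotvec()
E
python3 - <<'E'
from h import *
yaw=-0.1210+np.pi; cx=-np.array([np.cos(yaw),np.sin(yaw),0]); cy=np.cross(ez,cx)
g=np.array([432.7,-182.6,0])-12*cx-8*cy
manip.gripper_open()
manip.servo_line(g+[0,0,35],attitude=down(yaw))
print(manip.servo_line(g+[0,0,-21],rate=80,contact_N=6)); st()
manip.grasp(); st("g")
manip.servo_line([g[0],g[1],140]); st("up")
p=XZ(-85-16.5,140); 
im,P,q=clamp(-200,400) if 0 else (cloud("wrist")+(0,)); cv2.imwrite("pics/w3.png",im)
E
```

```text
False
 t24.0 [ 420.3 -189.1  -20.8] F [ 0.4 -0.3 -0.6] gap 85.1 gf 0.0
g t24.6 [ 420.4 -189.1  -20.5] F [0.2 0.2 3.9] gap 24.2 gf 59.7
up t25.8 [ 418.9 -188.9  139.1] F [ 0.6 -0.5 -1.1] gap 24.0 gf 59.1
```

View pics/w3.png

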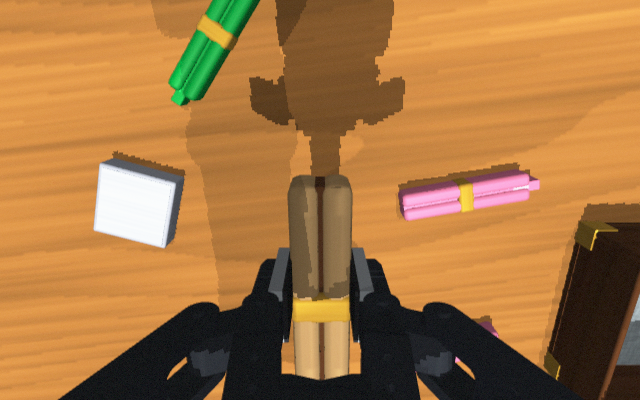

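The clamp is held level (band at (320,305)). I carry it over the case, lower it, release and retreat.

Run:
```python
from h import *
p=XZ(-85-16.5,140); r=down(Y)
manip.goto(p,r); st()
p[2]=40; manip.servo_line(p,attitude=r,contact_N=15); st("mid")
p[2]=-20; print(manip.servo_line(p,rate=40,contact_N=5)); st("low")
manip.gripper_open(); st("open")
p[2]=150; manip.servo_line(p,rate=200); st("up")
im,P=cloud("top"); cv2.imwrite("pics/t2.png",cv2.resize(im[90:240,150:310],None,fx=4,fy=4,interpolation=2))
lid("scene")
```

```text
t27.2 [578.6 138.1 139.6] F [ 0.8 -0.2 -0.2] gap 24.3 gf 59.1
mid t28.0 [579.1 140.5  41. ] F [ 0.1  0.2 -1.2] gap 24.1 gf 59.1
True
low t29.3 [578.1 140.3 -14.4] F [ 0.2 -0.2  3.4] gap 23.6 gf 59.5
open t29.9 [576.8 139.6 -15.7] F [ 1.2 -0.   0.4] gap 85.4 gf 0.0
up t30.9 [577.4 139.7 148.7] F [ 0.1 -0.2 -0.1] gap 85.1 gf 0.0
scene n 5017 th med 1.630 slope th 1.453 X at Z=0 11.4 zmax 241.257274381834
```

Run:
```python
from h import *
im,_=cloud("wrist"); cv2.imwrite("pics/w4.png",im)
# can we reach behind the lid with the shut fingers?
for X,z in [(60,245),(40,245),(25,245),(60,280),(60,220)]:
  for t in(0,.05,.2,.3): print(X,z,t,solver.solve_ik(XZ(X,z),tool(Y,t).as_rotvec()) is not None)
for th in(1.57,1.2,.8,.4,0): 
  for t in (0,.05,.2,.4,.5): print(th,t,solver.solve_ik(*pose(th,Y,t)) is not None,end=" ")
```

```text
60 245 0 True
60 245 0.05 True
60 245 0.2 True
60 245 0.3 True
40 245 0 True
40 245 0.05 True
40 245 0.2 True
40 245 0.3 True
25 245 0 True
25 245 0.05 True
25 245 0.2 True
25 245 0.3 True
60 280 0 True
60 280 0.05 True
60 280 0.2 True
60 280 0.3 True
60 220 0 True
60 220 0.05 True
60 220 0.2 True
60 220 0.3 True
1.57 0 True 1.57 0.05 True 1.57 0.2 True 1.57 0.4 True 1.57 0.5 True 1.2 0 True 1.2 0.05 True 1.2 0.2 True 1.2 0.4 True 1.2 0.5 True 0.8 0 True 0.8 0.05 True 0.8 0.2 True 0.8 0.4 True 0.8 0.5 True 0.4 0 True 0.4 0.05 True 0.4 0.2 True 0.4 0.4 True 0.4 0.5 True 0 0 True 0 0.05 True 0 0.2 True 0 0.4 True 0 0.5 True
```

View pics/w4.png

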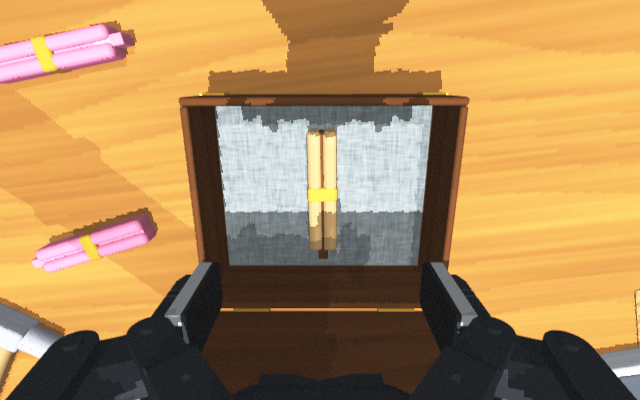

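The clamp lies flat, centred in the case (band at (322,195)). Now I pinch the pull properly and lower the lid along its arc.

Run:
```python
from h import *
r=tool(Y,.05).as_rotvec()
manip.servo_line(XZ(-101,305),rate=250,attitude=r); manip.servo_line(XZ(4,305),rate=200)
p,r=pose(1.56,Y,tl(1.57)); print(manip.servo_line(p,rate=100,attitude=r,contact_N=8)); st("at")
manip.grasp(); st("g")
for th in np.linspace(1.56,.1,12)[1:]:
    p,r=pose(th,Y,tl(th)); manip.servo_line(p,rate=120,attitude=r); s=st("th%.2f"%th)
    if s["finger_gap"]<15 or np.linalg.norm(s["wrist_force"])>45: print("STOP"); break
lid();
```

```text
False
at t33.4 [684.2 127.6 230.1] F [-0.4  0.5  0.2] gap 85.3 gf 0.0
g t34.0 [684.1 128.6 229.5] F [0.4 2.4 0.3] gap 21.4 gf 59.4
th1.43 t34.3 [658.7 131.7 228.7] F [0.1 3.8 2.9] gap 21.3 gf 60.2
th1.29 t34.7 [634.2 134.6 224.4] F [-2.9  3.1  6.7] gap 21.2 gf 60.8
th1.16 t35.0 [611.  137.4 216.9] F [-2.8  2.2  9.7] gap 21.3 gf 61.6
th1.03 t35.4 [587.2 140.2 205.2] F [-5.7  1.8 11.6] gap 21.2 gf 62.6
th0.90 t35.8 [565.3 142.8 190.1] F [-8.3  1.6 11.1] gap 20.8 gf 63.6
th0.76 t36.1 [545.9 145.2 172.1] F [-9.   1.9  9.3] gap 21.0 gf 64.4
th0.63 t36.5 [529.4 147.1 151.5] F [-8.6  2.5  9.2] gap 21.0 gf 64.6
th0.50 t36.9 [516.4 148.7 129.3] F [-7.4  4.   5.8] gap 21.2 gf 63.7
th0.37 t37.2 [506.2 149.9 105.5] F [-5.7  3.7  3.8] gap 21.0 gf 62.2
th0.23 t37.6 [499.7 150.8  80.9] F [-4.6  4.3  0.9] gap 21.3 gf 60.1
th0.10 t38.0 [496.3 151.1  55.4] F [-4.2  4.3  1.1] gap 21.2 gf 59.0
scene n 4699 th med 0.236 slope th 0.125 X at Z=0 75.6 zmax 101.78283181171906
```

Smooth. Now the last bit slowly to contact, then release, press lightly from above with shut fingers to seat it, and check.

Run:
```python
from h import *
for th in (.05,.0,-.02,-.035):
    p,r=pose(th,Y,.4); hit=manip.servo_line(p,rate=30,attitude=r,contact_N=12); s=st("th%.2f %s"%(th,hit))
    if hit: break
manip.gripper_open()
p,r=pose(0,Y,.4,90); manip.servo_line(p,rate=150); st()
manip.grasp()
# press on tongue from above with shut fingers, pointing down
q=pull(0)+[0,0,TIP*-1+45]; manip.servo_line(q,attitude=tool(Y,.1).as_rotvec())
q[2]=pull(0)[2]-TIP-6; print(manip.servo_line(q,rate=30,contact_N=8)); st("press")
q[2]=170; manip.servo_line(q); manip.servo_line(q+[-80,-60,40]); st("clear")
im,P=cloud("top"); cv2.imwrite("pics/t3.png",cv2.resize(im[90:260,150:420],None,fx=2.9,fy=2.9))
z=P[...,2]; X=(P-H)@ex; Yc=(P-H)@np.cross(ez,ex); m=(X>-165)&(X<-5)&(abs(Yc)<90)&(z>50)
print("lid tilt",-np.polyfit(X[m],z[m],1), m.sum()); m=(X>-215)&(X<-185)&(abs(Yc)<8); print("pull z",np.nanmedian(z[m]))
```

```text
th0.05 False t38.5 [496.2 151.1  45.9] F [-5.   4.4  1.5] gap 21.3 gf 58.6
th0.00 False t39.0 [495.9 151.2  35.8] F [-5.3  4.7  0.9] gap 21.2 gf 58.4
th-0.02 False t39.3 [495.9 151.2  31.8] F [-4.7  4.3  0.1] gap 20.9 gf 58.4
th-0.04 False t39.5 [496.2 151.1  30.7] F [-14.5   0.7  21.2] gap 21.1 gf 61.1
 t41.0 [460.3 154.2 117.9] F [ 0.1  0.6 -0.2] gap 85.4 gf 0.0
True
press t43.4 [478.4 152.6  56.6] F [-2.2 -1.   6.8] gap 0.2 gf 3.6
clear t45.2 [398.5  92.7 209.7] F [-0.3 -0.2 -0.1] gap -0.2 gf 0.0
lid tilt [-7.02499308e-04 -7.96926757e+01] 5178
pull z 77.74893267588209
```

View pics/t3.png

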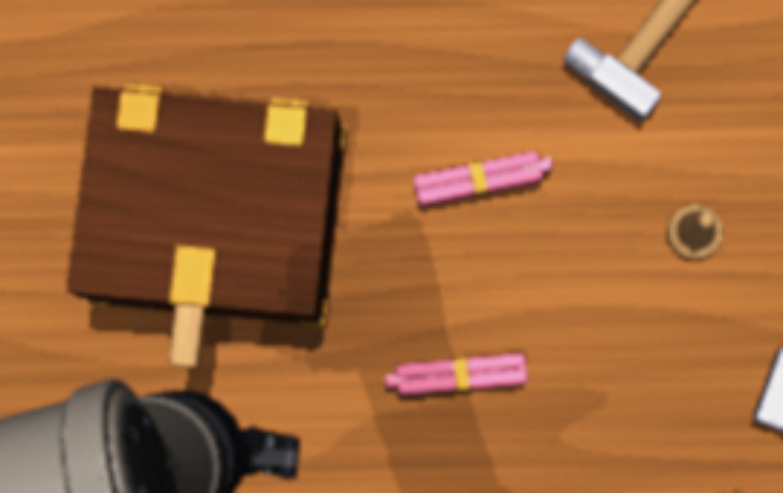

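The lid is level (tilt under 0.001 rad) and shut at (205,200), the clamp is inside, the look-alikes haven't been touched and the robot is clear.

```bash
python3 -c "
from cell import *
print(job.close_job())"
```

```text
the job is handed in; nothing more can be done
None
```

The job is handed in: I opened the lid by its pull (it slipped from the fingers at about 1.42 rad, so I nudged it to about 1.56), laid the wooden ring clamp flat in the case, and lowered the lid slowly until it was fully shut, taking about 45 s of the 72 s.

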